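# Lower the ratcheted arm support

## Task

Get the blood-sampling arm support ready for use: press the pawl's black thumb pad down so that the hooked pawl swings clear of the toothed quadrant, then push the padded rest down past the teeth until it lies level on its stop, and leave the pawl swung clear. Only press and push: do not lift the rest, and do not disturb or pick up the things standing around.

Things in the scene. Friction and masses are not known exactly. Their poses are not given: they have to be found in the camera images.
- stand: The arm support's fixed stand: white base plate 380 x 150 x 12 mm on the table. Origin on the table under the rest's hinge. x (level) points along the base from the hinge to the rest's free end, z up, y to the left of x. It carries the hinge axis (level, along y, 95 mm above the table), the rest, and on its -y side the toothed steel quadrant and the hooked pawl. It cannot move.
- rest (a joint): Angle of the hinged padded rest (rad): 0 is raised 0.80 rad (46 degrees) above level, it grows as the rest goes down, 0.80 is level on its stop. It starts between 0.01 and 0.16. The hinge is stiff: the rest stays where it is left and takes about 2 to 10 N at rest_top to push down. While the pawl is in, it sinks no further than about 0.23, where the first tooth meets the pawl's nose. All four teeth lie between there and 0.75.
- rest_top (a point): Point on the upper face of the dark padded cushion (240 x 120 x 25 mm), on its centre line, 60 mm from its free end; the place to push down. The frame turns with the rest: x along the rest to its free end, z out of the cushion. The point lies 210 mm along x and 45 mm along z from the hinge axis: about 255 to 280 mm above the table at the start and 140 mm when level.
- rest_hinge (a point): Point on the rest's hinge axis, 95 mm straight above the stand's origin. The frame turns with the rest as that of rest_top.
- pawl (a joint): Angle of the pawl (rad): 0 is in the quadrant's teeth, 0.42 is fully pressed (its stop); its nose is clear of the teeth from about 0.2. Starts at 0 to 0.03. Its pivot is stiff and has no spring: it stays where it is left. It takes about 4 to 6 N on the pad.
- pawl_pad (a point): Centre of the upper face of the pawl's black thumb pad (32 mm along the stand's x, 34 mm along y), at the pawl's outer end, 150 mm behind the hinge (stand's -x) and 62 mm to the stand's -y side, 104 mm above the table at the start. Pressed straight down it sinks about 29 mm to its stop, tilts 24 degrees and moves about 10 mm outwards (stand's -x), turning about a level pivot that lies 62 mm inwards of it (stand's +x) and 39 mm below it at the start.
- pot: Bystander, loose: white open specimen pot, 48 mm across, 60 mm high; origin at the centre of its underside (of its whole length for lying things). Not to be moved.
- tape: Bystander, loose: roll of paper tape lying flat, 64 mm across, 25 mm high; origin at the centre of its underside (of its whole length for lying things). Not to be moved.
- carton: Bystander, loose: white and red carton, 70 x 110 x 50 mm high; origin at the centre of its underside (of its whole length for lying things). Not to be moved.
- penlight: Bystander, loose: metal penlight lying on the table, 130 mm long, 18 mm thick; origin at the centre of its underside (of its whole length for lying things). Not to be moved.
- gel: Bystander, loose: clear hand-gel bottle with a cap, 52 mm across, 120 mm high; origin at the centre of its underside (of its whole length for lying things). Not to be moved.
- slidebox: Bystander, loose: grey slide box, 90 x 40 x 30 mm high; origin at the centre of its underside (of its whole length for lying things). Not to be moved.
- reflex: Bystander, loose: small hammer lying on the table, 180 mm long. Not to be moved.

How it is judged:
By the outcome, as a careful person would: the job done as asked, in the order asked, and still so for the second after the job is handed in, with the robot touching nothing.
It also fails if it takes over 45 s, if anything falls off the work surface, if the arm or the gripper's body presses on something with over 40 N, if the wrist force passes 120 N, or if a joint passes its speed limit or range.

## Robot

A 6-joint arm with a two-finger parallel gripper is mounted at the origin on the work surface. World frame = base frame: x ahead of the robot, y to its left, z up, the work surface at z = 0. Lengths are in m, angles in rad, forces in N, time in s.
With the tool pointing down it reaches from about 0.4 to 0.925 m from the base axis. Payload 12.5 kg.
Tool frame: the origin (TCP) lies midway between the tips of the shut fingers; the grasp point (between the pads) lies 19 mm behind it; z points along the fingers, y is the line along which they close (so a half turn about z gives the same grasp; the last joint's range is limited). The gripper opens to 95 mm and grips with 3 to 60 N. Pads are 20 mm wide; open, the fingers measure 119 mm over their backs; the gripper's body (75 mm by 180 mm) begins 59 mm behind the grasp point.
Start: joints at [1.012, 0.491, 1.559, -0, 1.092, -0.106], TCP at [0.273, 0.562, 0.215] pointing down, gripper open.
Joint ranges: [-3.1, 3.1], [-0.84, 2.19], [0.05, 2.79], [-1.13, 4.28], [0.06, 2.93], [-2.69, 2.69]. Speed limits (rad/s): [2.22, 2.22, 2.79, 3.14, 3.14, 3.14].

## Interface

Orientations are given as a unit quaternion [w, x, y, z].
In Python, from plant import robot gives the robot as it stands. The module is installed in compiled form; this text tells all that it offers.
- The arm moves only by the tool servo_tool, never from a script. Its argument "deltas" is a list that holds one entry, the list of rows, each a list of 4 numbers: the shift along the tool's x, y, z in cm, then the turn about the tool's z in degrees. A call has 1 to 8 rows; each row shifts and turns the commanded pose from where the row before left it, along the tool's axes as they then stand; what a row does not reach is not made up. A row lasts 1/10 s, in which the tool goes at most 50 mm and 8.59 degrees, less where a joint would pass 70% of its speed; a pose out of reach is approached as far as the arm can. A call with a gripper value outside its range is refused whole. "jaw" is the opening, from 0 (shut) to 1 (fully open), set as the call begins (left out, the last holds). The fingers move at their own pace and stop on an object; "newtons" is the grip in N (left out, the last holds). Time passes only in rows, so rows that do not move let the fingers close. It gives the time, the measured TCP pose, the force, the opening and the grip force at its end, in the units of the state.
- robot.sense(): the state, without advancing time (a new reading comes with each control period).
- robot.snapshot(name): name is "side" or "top"; returns (picture, depth): 384x512x3 uint8, red, green, blue; 384x512 float32, m along the optical axis (not along the pixel's ray), 0 where there is no reading.
- robot.calibration(name): a dict with "intrinsics" (3x3 intrinsics, pixels), "camera_from_world" (4x4, takes a point from world to camera coordinates). Camera axes: x right, y up, looking along -z (the intrinsics and any distortion apply to the point x, -y, -z); pixel columns grow to the right and rows downward; lengths in m; the calibration is good to about 2 mm. A picture is of the moment at which its call begins. calibration takes no time and is no camera call.
- robot.sign_off(): hands the job in; it is judged then, once.
The state is a dict: "t": time; "q": joint angles; "dq": joint speeds; "joint_torque": joint torques, N m; "tcp_pos": TCP position; "tcp_rot": TCP orientation; "contact_force": force on the tool from outside, world axes, zero at the start; "torque": the same for the moment, N m; "gripper_width": finger opening in m; "finger_force": force on a finger pad.
Only numpy, scipy, OpenCV 4.12 (cv2) and the standard library are available. Lean on these libraries where they do the work, as an engineer would, in place of code of your own. Each camera call takes 0.05 s, during which the arm holds its last target. There are 200 camera calls.

## Working session

There is one attempt and no reset: what is moved stays moved. The work goes in short steps, Python scripts to look and compute and a tool call to move; the robot and the scene stay as the last step left them, time stands still between calls to the robot, and variables do not carry over. Pictures are saved under pics/ and viewed, at most 10 in all, crops included, and the job is handed in when it is done.

Besides the shell and the picture viewer there is one more tool, called as name(argument=value, ...) on one line, values as JSON. servo_tool: Moves the arm, as the interface text tells. Its arguments: {"type":"object","properties":{"deltas":{"type":"array","items":{"type":"array","items":{"type":"array","items":{"type":"number"}}}},"jaw":{"type":"number"},"newtons":{"type":"number"}},"required":["deltas"]}

```bash
mkdir -p pics
cat > h.py <<'E'
import numpy as np, cv2
from plant import robot
def snap(n,tag):
    im,d=robot.snapshot(n); cv2.imwrite(f'pics/{tag}.png',im[...,::-1]); np.save(f'{tag}.npy',d); return im,d
def world(n,d,u,v,r=1):
    c=robot.calibration(n);K=c['intrinsics'];M=np.linalg.inv(c['camera_from_world'])
    p=d[v-r:v+r+1,u-r:u+r+1];z=np.median(p[p>0])
    return (M@[(u-K[0,2])/K[0,0]*z,-(v-K[1,2])/K[1,1]*z,-z,1])[:3]
E
python3 - <<'E'
from h import *
a,_=snap('top','t0');b,_=snap('side','s0')
for n in('top','side'):print(robot.calibration(n))
print(robot.sense())
E
```

```text
{'intrinsics': array([[411.36364725,   0.        , 254.10816303],
       [  0.        , 411.36364725, 184.36148951],
       [  0.        ,   0.        ,   1.        ]]), 'camera_from_world': array([[ 0.0165443 , -0.99984804,  0.00549451,  0.01666201],
       [ 0.99309217,  0.01707046,  0.11608855, -0.57391515],
       [-0.1161647 ,  0.00353595,  0.99322367, -0.96823151],
       [ 0.        ,  0.        ,  0.        ,  1.        ]])}
{'intrinsics': array([[400.91728632,   0.        , 256.54758773],
       [  0.        , 400.91728632, 195.35592223],
       [  0.        ,   0.        ,   1.        ]]), 'camera_from_world': array([[-0.98118181, -0.19236913,  0.01662459,  0.56741669],
       [ 0.15265064, -0.7201019 ,  0.67686855, -0.17497522],
       [-0.11823722,  0.66666886,  0.73591616, -1.01069687],
       [ 0.        ,  0.        ,  0.        ,  1.        ]])}
{'t': 0.1, 'q': array([ 1.01239306e+00,  4.91474805e-01,  1.55937017e+00, -1.55943163e-05,
        1.09171080e+00, -1.05597077e-01]), 'dq': array([-1.35137412e-03, -4.35662768e-04,  7.75231704e-04,  4.01542002e-04,
        3.48911724e-05,  1.56822877e-04]), 'joint_torque': array([ 2.63576367e-03, -6.13619471e+01, -2.58602875e+01,  6.94029825e-02,
        4.70671419e-02, -4.51601227e-05]), 'tcp_pos': array([0.2733014 , 0.56184484, 0.21414171]), 'tcp_rot': array([-1.50417360e-04,  2.24470340e-01,  9.74480803e-01, -4.57518167e-04]), 'contact_force': array([0.48060621, 0.13122636, 0.20639292]), 'torque': array([-0.03015467, -0.02871937,  0.01434594]), 'finger_force': 0.0, 'gripper_width': 0.09511432081317447}
```

View pics/t0.png

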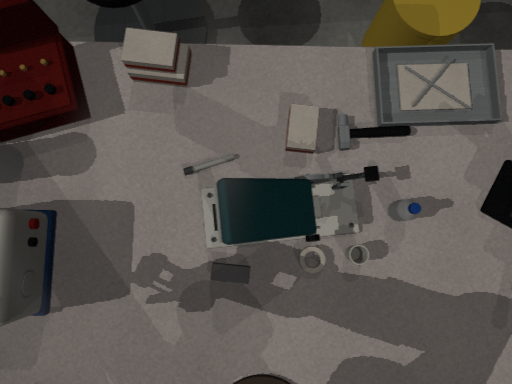

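View pics/s0.png

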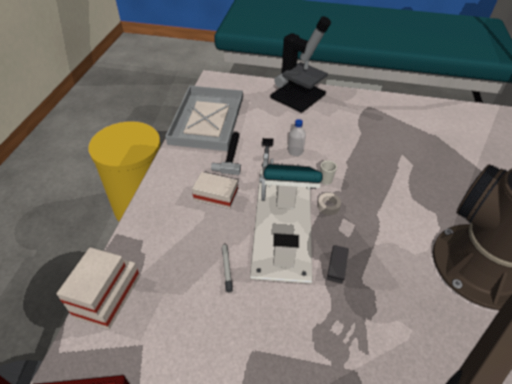

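Top view: the black pad is at (371,173), and the cushion spans (218–315, 177–243) with its free end on the left. The gel cap is at (413,208), 40 px from the pad, and the hammer handle ends at (410,131).

Run:
```python
from h import *
d=np.load('t0.npy')
for n,u,v in [('pad',371,173),('padl',366,174),('padr',376,172),('cFL',224,183),('cFR',226,238),('cBL',308,183),('cBR',310,233),('cmid',265,210),('gel',413,208),('ham',405,131),('pot',359,247),('base1',208,240),('base2',353,230),('base3',348,190)]:
    print(n,world('top',d,u,v,0 if 'pad' in n else 1).round(4))
im=cv2.imread('pics/t0.png')[140:260,190:430]
cv2.imwrite('pics/t0c.png',cv2.resize(im,None,fx=3.3,fy=3.3,interpolation=cv2.INTER_CUBIC))
```

```text
pad [ 0.5961 -0.2391  0.1023]
padl [ 0.5935 -0.2275  0.1028]
padr [ 0.5984 -0.2501  0.1039]
cFL [0.5438 0.0809 0.301 ]
cFR [0.4467 0.0751 0.2985]
cBL [ 0.5637 -0.0878  0.1597]
cBR [ 0.4581 -0.0919  0.162 ]
cmid [0.5    0.0056 0.246 ]
gel [ 0.5169 -0.3261  0.1192]
ham [ 0.7151 -0.3483  0.0253]
pot [ 0.4267 -0.228   0.0312]
base1 [0.4371 0.1368 0.0124]
base2 [ 0.4673 -0.2186  0.0125]
base3 [ 0.5659 -0.2073  0.0125]
```

View pics/t0c.png

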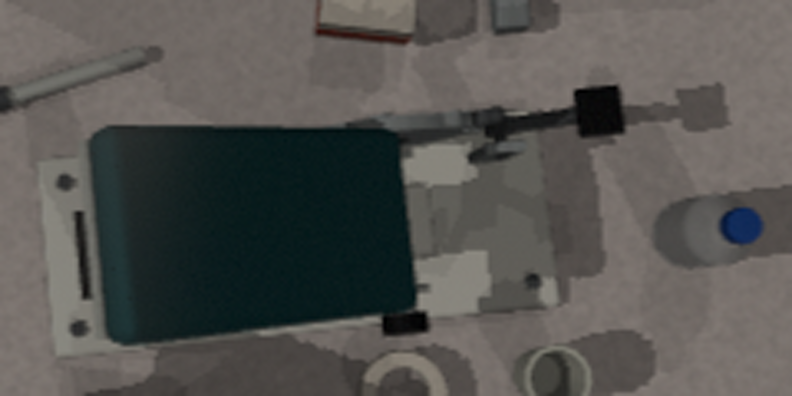

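servo_tool(deltas=[[[0,0,-2.4,7.4],[0,0,-2.4,7.4],[0,0,-2.4,7.4],[0,0,-2.4,7.4],[0,0,-2.4,7.4],[0,0,-2.4,7.4],[0,0,-2.4,7.4],[0,0,-2.4,7.4]]], jaw=0)

```text
t: 0.9
tcp_pos: [0.2733, 0.5619, 0.4073]
tcp_rot: [0.0, 0.678, 0.735, -0.0]
contact_force: [0.1, -0.2, 0.1]
gripper_width: 0.036
finger_force: 0.0
```

servo_tool(deltas=[[[-4.1,1.3,0,0],[-4.1,1.3,0,0],[-4.1,1.3,0,0],[-4.1,1.3,0,0],[-4.1,1.3,0,0],[-4.1,1.3,0,0],[-4.1,1.3,0,0],[-4.1,1.3,0,0]]])

```text
t: 1.7
tcp_pos: [0.405, 0.2423, 0.4065]
tcp_rot: [-0.0, 0.676, 0.736, -0.0]
contact_force: [-0.3, 0.2, 0.4]
gripper_width: 0.0005
finger_force: 0.0
```

servo_tool(deltas=[[[-4.1,1.3,0,0],[-4.1,1.3,0,0],[-4.1,1.3,0,0],[-4.1,1.3,0,0],[-4.1,1.3,0,0],[-4.1,1.3,0,0],[-4.1,1.3,0,0],[-4.1,1.3,0,0]]])

```text
t: 2.5
tcp_pos: [0.5365, -0.0758, 0.4064]
tcp_rot: [-0.0, 0.677, 0.736, 0.0]
contact_force: [0.6, 1.3, 0.4]
gripper_width: 0.0005
finger_force: 0.0
```

servo_tool(deltas=[[[-4.1,1.3,0,0],[-4.1,1.2,0,0],[-4.1,1.1,0,0],[-4.1,1.0,0,0],[0,0,0,0],[0,0,0,0]]])

```text
t: 3.1
tcp_pos: [0.5958, -0.2342, 0.4056]
tcp_rot: [-0.001, 0.677, 0.736, -0.0]
contact_force: [-0.1, -0.1, 0.3]
gripper_width: 0.0005
finger_force: 0.0
```

servo_tool(deltas=[[[-0.7,0,4,0],[0,0,4,0],[0,0,4,0],[0,0,4,0],[0,0,4,0],[0,0,4,0],[0,0,3,0],[0,0,0,0]]])

```text
t: 3.9
tcp_pos: [0.5949, -0.2384, 0.1334]
tcp_rot: [-0.003, 0.676, 0.737, -0.001]
contact_force: [0.0, 0.5, -0.0]
gripper_width: 0.0004
finger_force: 0.0
```

Run:
```python
from h import *
snap('top','t1');snap('side','s1');print(robot.sense()['tcp_pos'],robot.sense()['contact_force'])
a=cv2.imread('pics/t1.png')[130:230,300:430];b=cv2.imread('pics/s1.png')[110:210,210:340]
cv2.imwrite('pics/c1.png',cv2.resize(np.hstack([a,b]),None,fx=3,fy=3,interpolation=cv2.INTER_CUBIC))
```

```text
[ 0.59686396 -0.23974302  0.13773986] [-0.53980085  0.12890007  1.29041998]
```

View pics/c1.png

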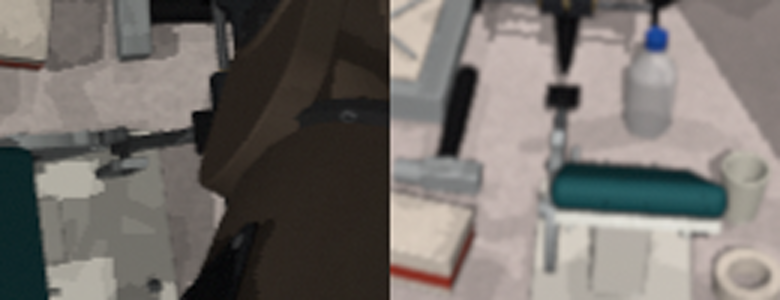

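The side view shows the fingertips at (565,75), centred just above the pad at (563,97). I'll descend now.

servo_tool(deltas=[[[0,0,1.5,0],[0,0,1,0],[0,0,0.5,0],[0,0,0.5,0],[-0.1,0,0.5,0],[-0.1,0,0.5,0],[0,0,0,0]]])

```text
t: 4.7
tcp_pos: [0.598, -0.2448, 0.0932]
tcp_rot: [0.003, 0.677, 0.736, -0.0]
contact_force: [0.6, -7.7, 5.7]
gripper_width: 0.0003
finger_force: 3.3
```

servo_tool(deltas=[[[-0.1,0,0.3,0],[-0.1,0,0.3,0],[-0.1,0,0.3,0],[0,0,0,0],[0,0,0,0]]])

```text
t: 5.2
tcp_pos: [0.5983, -0.2477, 0.0844]
tcp_rot: [0.003, 0.677, 0.736, 0.0]
contact_force: [1.0, -8.3, 4.6]
gripper_width: 0.0005
finger_force: 4.0
```

servo_tool(deltas=[[[-0.1,0,0.3,0],[-0.1,0,0.2,0],[-0.1,0,0.1,0],[0,0,0,0],[0,0,0,0]]])

```text
t: 5.7
tcp_pos: [0.5986, -0.2494, 0.0793]
tcp_rot: [0.002, 0.677, 0.736, 0.001]
contact_force: [-1.3, -1.8, 14.6]
gripper_width: 0.0004
finger_force: 7.1
```

Run:
```python
from h import *
snap('side','s2');s=robot.sense();print(s['tcp_pos'],s['contact_force'])
b=cv2.imread('pics/s2.png')[110:210,210:340]
cv2.imwrite('pics/c2.png',cv2.resize(b,None,fx=5,fy=5,interpolation=cv2.INTER_CUBIC))
```

```text
[ 0.59862439 -0.24943655  0.07930941] [-0.90114495 -0.62048888 15.07090739]
```

View pics/c2.png

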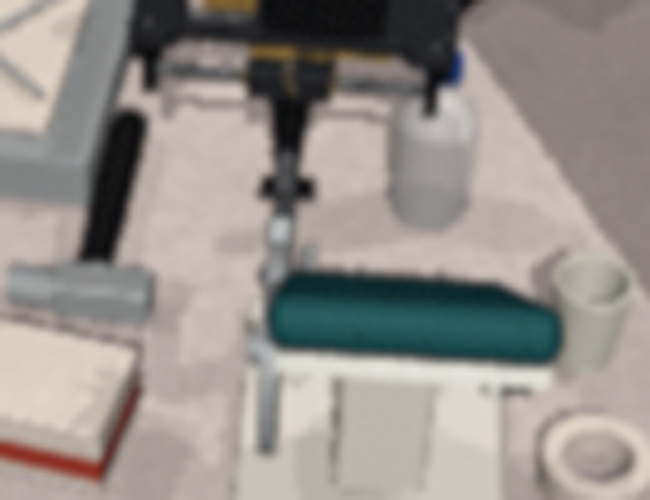

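The force rose to 15 N and the pad is tilted at z≈0.079, so the pawl is at its stop. Next I'll retreat straight up and go to the rest.

servo_tool(deltas=[[[-0.1,0,-0.5,0],[0,0,-3,0],[0,0,-4,0],[0,0,-4.5,0],[0,0,-4.5,0],[0,0,-4.5,0],[0,0,-4.5,0],[0,0,-4.5,0]]])

```text
t: 6.55
tcp_pos: [0.5968, -0.2492, 0.3791]
tcp_rot: [0.0, 0.677, 0.736, 0.0]
contact_force: [0.6, 0.2, -0.1]
gripper_width: 0.0005
finger_force: 0.0
```

servo_tool(deltas=[[[4,-0.9,0,0],[4.2,-0.9,0,0],[4.2,-0.9,0,0],[4.2,-0.9,0,0],[4.2,-0.9,0,0],[4.2,-0.9,0,0],[4.2,-0.9,0,0],[0,0,0,0]]])

```text
t: 7.35
tcp_pos: [0.5082, 0.0397, 0.3776]
tcp_rot: [0.0, 0.675, 0.738, 0.001]
contact_force: [-0.4, 0.6, 0.6]
gripper_width: 0.0008
finger_force: 0.0
```

Run:
```python
from h import *
_,d=snap('side','s3');s=robot.sense();print(s['tcp_pos'],s['contact_force'])
b=cv2.imread('pics/s3.png')[80:230,200:360]
cv2.imwrite('pics/c3.png',cv2.resize(b,None,fx=4,fy=4,interpolation=cv2.INTER_CUBIC))
```

```text
[0.50907025 0.03796079 0.37747718] [-0.10639354 -0.10621597  0.96143497]
```

View pics/c3.png

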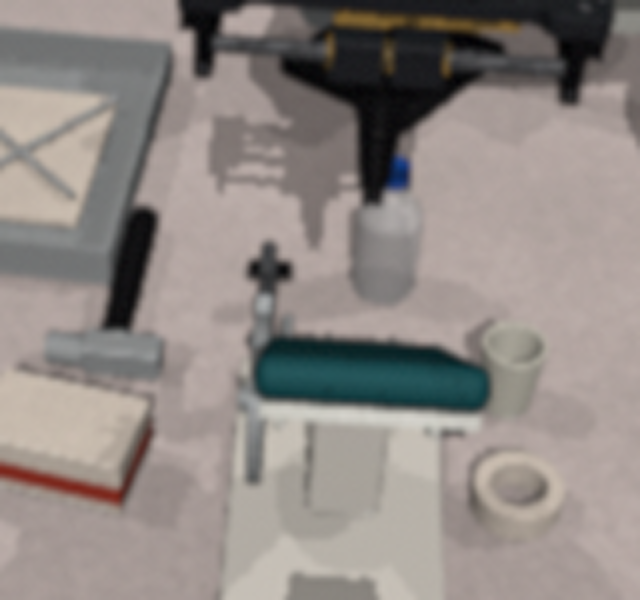

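The pad has stayed tilted down. The fingertips at (372,195) are centred over the cushion.

servo_tool(deltas=[[[0,0,3,0],[0,0,3,0],[0,0,2.5,0],[0,0,0.8,0],[0,0,0.5,0],[0,0,0.5,0],[0.2,0,0.5,0],[0,0,0,0]]])

```text
t: 8.2
tcp_pos: [0.5105, 0.0379, 0.2698]
tcp_rot: [0.001, 0.677, 0.736, 0.001]
contact_force: [0.4, -1.1, 2.0]
gripper_width: 0.0002
finger_force: 1.1
```

servo_tool(deltas=[[[0.4,0,0.4,0],[0.4,0,0.4,0],[0.4,0,0.4,0],[0,0,0,0]]])

```text
t: 8.6
tcp_pos: [0.5091, 0.0504, 0.2577]
tcp_rot: [0.001, 0.676, 0.737, 0.001]
contact_force: [-0.8, 0.6, 2.4]
gripper_width: 0.0004
finger_force: 1.1
```

servo_tool(deltas=[[[0.5,0,0.5,0],[0.4,0,0.5,0],[0.4,0,0.5,0],[0.4,0,0.5,0],[0.4,0,0.5,0],[0.4,0,0.5,0]]])

```text
t: 9.2
tcp_pos: [0.5067, 0.0751, 0.2276]
tcp_rot: [0.0, 0.677, 0.736, 0.0]
contact_force: [-3.2, -0.9, 5.3]
gripper_width: 0.0004
finger_force: 2.9
```

servo_tool(deltas=[[[0.3,0,0.5,0],[0.3,0,0.5,0],[0.3,0,0.5,0],[0.3,0,0.5,0],[0.3,0,0.5,0],[0.3,0,0.5,0],[0.3,0,0.5,0],[0.2,0,0.5,0]]])

```text
t: 10.0
tcp_pos: [0.5045, 0.098, 0.1868]
tcp_rot: [0.0, 0.677, 0.736, 0.0]
contact_force: [-3.2, -1.4, 5.0]
gripper_width: 0.0002
finger_force: 2.5
```

servo_tool(deltas=[[[0.2,0,0.5,0],[0.2,0,0.5,0],[0.2,0,0.5,0],[0.1,0,0.5,0],[0.1,0,0.5,0],[0.1,0,0.5,0],[0.1,0,0.5,0],[0,0,0.4,0]]])

```text
t: 10.8
tcp_pos: [0.5041, 0.1086, 0.1476]
tcp_rot: [0.0, 0.677, 0.736, 0.001]
contact_force: [-0.1, 4.0, 5.7]
gripper_width: 0.0002
finger_force: 2.6
```

servo_tool(deltas=[[[0,0,0.3,0],[0,0,0.2,0],[0,0,0.2,0],[0,0,0,0]]])

```text
t: 11.2
tcp_pos: [0.504, 0.108, 0.1405]
tcp_rot: [0.0, 0.676, 0.736, 0.0]
contact_force: [1.0, 1.0, 0.9]
gripper_width: 0.0005
finger_force: 0.5
```

servo_tool(deltas=[[[0,0,0.2,0],[0,0,0.2,0],[0,0,0,0],[0,0,0,0]]])

```text
t: 11.6
tcp_pos: [0.5041, 0.108, 0.1398]
tcp_rot: [0.001, 0.676, 0.736, 0.001]
contact_force: [-11.7, 1.6, 43.3]
gripper_width: 0.0006
finger_force: 21.6
```

The force rose hard at z=0.14, so the rest is on its stop. I'll retreat and check.

servo_tool(deltas=[[[0,0,-0.5,0],[0,0,-2,0],[0,0,-4,0],[0,0,-4.5,0],[0,0,-4.5,0],[0,0,-4.5,0],[4,-4,0,0],[4,-4,0,0]]])

```text
t: 12.4
tcp_pos: [0.4268, 0.1722, 0.3372]
tcp_rot: [0.001, 0.677, 0.736, 0.001]
contact_force: [-0.2, 0.2, 0.3]
gripper_width: 0.0004
finger_force: 0.0
```

servo_tool(deltas=[[[4,-3,0,0],[4,-3,0,0],[4,-3,0,0],[4,-3,0,0],[4,-2,0,0],[4,0,0,0],[0,0,0,0],[0,0,0,0]]])

```text
t: 13.2
tcp_pos: [0.2672, 0.3997, 0.336]
tcp_rot: [0.0, 0.676, 0.737, -0.001]
contact_force: [0.4, -0.9, -0.4]
gripper_width: 0.0001
finger_force: 0.0
```

Run:
```python
from h import *
_,d=snap('top','t4');_,e=snap('side','s4');print(robot.sense()['tcp_pos'])
a=cv2.imread('pics/t4.png')[110:280,180:440]
b=cv2.imread('pics/s4.png')[110:280,190:350]
cv2.imwrite('pics/c4.png',cv2.resize(np.hstack([a,b]),None,fx=1.9,fy=1.9,interpolation=cv2.INTER_CUBIC))
for u,v in [(240,190),(240,225),(225,210),(270,210),(300,200),(369,173),(371,173),(373,173),(375,173),(378,173)]: print(u,v,world('top',d,u,v,0 if u>350 else 1).round(4))
```

```text
[0.26766011 0.39877478 0.33638863]
240 190 [0.5483 0.0572 0.139 ]
240 225 [0.4727 0.0556 0.1401]
225 210 [0.5043 0.0885 0.1409]
270 210 [ 0.506  -0.0085  0.1392]
300 200 [ 0.5311 -0.0767  0.11  ]
369 173 [ 0.5994 -0.241   0.0798]
371 173 [ 0.6    -0.2467  0.0761]
373 173 [ 0.6005 -0.2523  0.0733]
375 173 [ 0.6002 -0.2562  0.0758]
378 173 [ 0.6115 -0.2859  0.002 ]
```

View pics/c4.png

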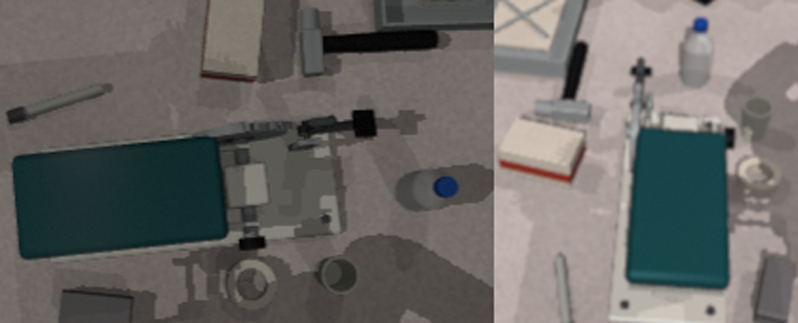

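The cushion is level: z is 0.139–0.141 over its whole length. The pad is down at about 0.076, tilted, with the pawl swung clear. The bystanders haven't moved.

```bash
python3 -c "
from plant import robot
print(robot.sign_off())"
```

```text
the job is handed in; nothing more can be done
None
```

The arm support is ready and handed in: the pawl was pressed clear first, the rest then pushed down level onto its stop (fingertip force peaked at about 43 N there), and nothing around it was moved.

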